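Spot-check a processor's temperature under the heater head

ROBOT

A 7-joint arm with a two-finger parallel gripper is mounted at the origin on the work surface. World frame = base frame: x ahead of the robot, y to its left, z up, the work surface at z = 0. Lengths are in m, angles in rad, forces in N, time in s.
With the tool pointing down it reaches from about 0.4 to 0.85 m from the base axis. Payload 6.9 kg.
Tool frame: the origin (TCP) lies between the finger pads; the fingertips stand ahead of it and the grasp point (between the pads) lies 3 mm ahead of it (bot.nose_length is the z of the fingertips in the tool frame, in m); z points along the fingers, y is the line along which they close (so a half turn about z gives the same grasp; the last joint's range is limited). The gripper opens to 85 mm and grips with 20 to 120 N. Pads are 22 mm wide; open, the fingers measure 114 mm over their backs; the gripper's body (76 mm by 85 mm) begins 54 mm behind the grasp point. The pads swing forward as they close: fully open they stand 13 mm farther back than shut.
Start: joints at [-1.034, 0.507, -0.238, 1.5, 0.126, 1.149, -0.155], TCP at [0.261, 0.568, 0.216] pointing down, gripper open.
Joint ranges: [-3.08, 3.08], [-0.24, 2.05], [-1.43, 1.35], [0, 2.5], [-1.52, 4.66], [0.17, 1.96], [-2.89, 2.89]. Speed limits (rad/s): [2.39, 2.39, 3.14, 3.14, 3.14, 3.14, 3.14].

INTERFACE

Orientations are given as a rotation vector (axis times angle).
In Python, from station import bot gives the robot as it stands. The module is installed in compiled form; this text tells all that it offers.
- The arm moves only by the tool apply_moves, never from a script. Its argument "plan" is a list of rows, each an object of numbers: "grip": the finger opening in mm, from 0 to 85.4; "tx", "ty", "tz": the shift along the tool's x, y, z in mm; "wx", "wy", "wz": the turn, a rotation vector about the tool's x, y, z in degrees. A call has 1 to 5 rows; each row is the pose to reach, as a shift and turn from the pose commanded when the call began, along the tool's axes at that moment; what a row does not reach only later rows make up. A row lasts 1/8 s, in which the tool goes at most 62.5 mm and 10.7 degrees, less where a joint would pass 70% of its speed; a pose out of reach is approached as far as the arm can. A call with a gripper value outside its range is refused whole. The fingers move at their own pace and stop on an object; "grip_force" is the grip in N (left out, the last holds). Time passes only in rows, so rows that repeat a pose let the fingers close. It gives the time, the measured TCP pose, the force, the opening and the grip force at its end, in the units of the state.
- bot.observe(): the state, without advancing time (a new reading comes with each control period).
- bot.snapshot(name): name is "side" or "top" or "wrist"; returns a dict with "img" (384x512x3 uint8, red, green, blue), "fx", "fy", "cx", "cy" (pixels), "R" (3x3) and "t" (3): a world point X has camera coordinates R X + t. Camera axes: x right, y down, z forward; pixel columns grow to the right and rows downward; lengths in m; the calibration is good to about 2 mm. A picture is of the moment at which its call begins. There is no depth.
- bot.close_job(): hands the job in; it is judged then, once.
The state is a dict: "time": time; "q": joint angles; "dq": joint speeds; "effort": joint torques, N m; "tool_pos": TCP position; "tcp_rot": TCP orientation; "force": force on the tool from outside, world axes, zero at the start; "moment": the same for the moment, N m; "finger_gap": finger opening in m; "finger_force": force on a finger pad.
Only numpy, scipy, OpenCV 4.12 (cv2) and the standard library are available. Lean on these libraries where they do the work, as an engineer would, in place of code of your own. Each camera call takes 0.05 s, during which the arm holds its last target. There are 200 camera calls.

TASK

Take the infrared thermometer from its holder without pulling its trigger and, reaching in at a slant under the side of the rework head, point it at the middle of the processor's silver lid from 5 to 10 cm away and no flatter than 50 degrees from vertical. Once on target squeeze the trigger fully and hold steady for two seconds, then let the trigger out before you look away, so that the reading is kept, and stand the thermometer back fully home in its holder and let go. Do not touch the board or the rework station, do not drop the thermometer, and leave everything else on the bench where it is.

Things in the scene. Friction and masses are not known exactly. Their poses are not given: they have to be found in the camera images.
- thermo: Yellow and black infrared thermometer stick, 140 mm long, nose down in its holder. Origin: centre of the nose face (lens); z runs up the stick, so it looks along its own -z. Above 63 mm it is yellow, 24 (x) by 26 mm (y); below, 22 by 24 mm; the last 20 mm a round 21 mm nose. 0.12 to 0.19 kg, centre of mass 90 mm from the nose. Red trigger on the +x side; -x side flat.
- trigger (a joint): The red sprung trigger, 16 mm wide (y), 26 mm tall. 0 = out (31 mm over trigger and body, along x), 0.004 m = fully in. It stays out under less than 8 N and is fully in at 15 N: gripping the stick by trigger and back with about 5 N leaves it out, 20 N or more pulls it. It springs out when the grip is eased back to about 5 N; opened wider than 31 mm, the fingers let the stick go.
- trigger_face (a point): Centre of the trigger's outer face: 92 mm above the nose, 19 mm to +x of the stick's axis when out.
- holder: Black bench holder with a yellow tag, fixed to the bench, 85 x 85 mm steel foot, an open-topped pocket 34 mm (x) by 32 mm (y) inside, 4 mm walls, rim 67 mm above the bench. Origin: centre of its underside, z up.
- pocket (a point): Centre of the pocket's floor, 12 mm above the bench and 55 mm below the rim. The nose face rests on it.
- chip (a point): Centre of the top of the processor's silver heat spreader, 30 x 30 mm, on the green board; the target. 106 mm above the bench, facing straight up.
- board: Green circuit board (190 x 150 mm) in two aluminium clamp bars on the station; fixed. Origin 36 mm below the chip's top. Its parts rise at most 6 mm, the clamp screws 10 mm, above the chip's top.
- station: Black rework station, fixed: base 300 (x) x 420 (y) x 70 mm, origin at the centre of its underside. A 60 mm column 125 mm to +y and 40 mm to +x of the origin carries a boom (from 55 mm to -y to 205 mm to +y of the origin, 320 to 380 mm above the bench). The heater head hangs from it over the chip.
- head_edge (a point): Middle of the lower edge, on the station's -y side, of the black heater head: a box 120 mm (x), 130 mm (from this edge to the station's +y), 150 mm tall, underside 205 mm above the bench and 99 mm above the chip. The edge reaches 25 to 55 mm past the chip's centre to the station's -y, the open side.
- head (a joint): Where the head is locked on its boom, 0 to 0.012 m, towards the station's -y. Stays put.
- tub: Bystander: clear plastic tub of scrap chips, 96 mm across, 50 mm tall. Origin at its underside.
- red_bowl: Bystander: red plastic bowl, 100 mm across, 45 mm tall. Origin at its underside.
- flux: Bystander: small amber bottle, 36 mm across, 75 mm tall. Origin at its underside.
- heatsink: Bystander: finned aluminium heat sink, 60 x 60 x 30 mm. Origin at its underside.
- spool: Bystander: blue solder spool standing on end, 54 mm across, 44 mm tall. Origin at its underside.
Mind the look-alikes: they are no part of the job. There is more than one size of the thermo; the one meant has the size given above.

How it is judged:
On the way, in this order (a step that is already met when the one before it is completed fails the run):
1. the thermometer is aimed (lens axis within 10 mm of the lid's centre, 45 to 105 mm away, under 51 degrees from vertical) with its trigger still out (x of chip in the frame of thermo between -0.01 and 0.01 m and y of chip in the frame of thermo between -0.01 and 0.01 m and z of chip in the frame of thermo between -0.105 and -0.045 m and angle between thermo's own z axis and vertical below 0.9 rad and value of joint trigger below 0.001 m), for 0.2 s.
2. the trigger is squeezed (over 3 mm in) with the thermometer still so aimed and steady (under 20 mm/s, 0.2 rad/s) for 1.5 s (x of chip in the frame of thermo between -0.01 and 0.01 m and y of chip in the frame of thermo between -0.01 and 0.01 m and z of chip in the frame of thermo between -0.105 and -0.045 m and angle between thermo's own z axis and vertical below 0.9 rad and value of joint trigger above 0.003 m and linear speed of thermo below 0.02 m/s and angular speed of thermo below 0.2 rad/s), for 1.5 s.
At the end, for the whole second after the job is handed in: The thermometer stands nose down in its holder, nose within 10 mm of the pocket's centre and within 6 mm of its floor, leaning less than 11 degrees, trigger out (under 1 mm), at rest and let go (horizontal distance between thermo and pocket below 0.01 m and z of thermo in the frame of pocket below 0.006 m and angle between thermo's own z axis and vertical below 0.2 rad and value of joint trigger below 0.001 m and linear speed of thermo below 0.02 m/s and contact force between the fingers and thermo below 0.1 N); the robot touches nothing.
It fails at once if the trigger is pulled (over 2.5 mm) while the thermometer is not pointing at the processor (more than 20 mm off, or more than 140 mm away) (value of joint trigger above 0.0025 m and (x of chip in the frame of thermo above 0.02 m or x of chip in the frame of thermo below -0.02 m or y of chip in the frame of thermo above 0.02 m or y of chip in the frame of thermo below -0.02 m or z of chip in the frame of thermo below -0.14 m)).
It fails at once if the robot or the thermometer touches the board or the rework station (over 1 N) (contact force between any of the arm, the fingers, thermo and station above 1 N or contact force between any of the arm, the fingers, thermo and board above 1 N).
It fails at once if the thermometer is dropped (falls freely at over 0.5 m/s) (contact force between the fingers and thermo below 0.1 N and linear speed of thermo above 0.5 m/s).
It fails at once if a bystander is moved more than 20 mm (distance of any of tub, red_bowl, flux, heatsink, spool from where it was at the start of the episode above 0.02 m).
It also fails if it takes over 64 s, if anything falls off the work surface, if the arm or the gripper's body presses on something with over 40 N, if the wrist force passes 120 N, or if a joint passes its speed limit or range.

## Working session

There is one attempt and no reset: what is moved stays moved. The work goes in short steps, Python scripts to look and compute and a tool call to move; the robot and the scene stay as the last step left them, time stands still between calls to the robot, and variables do not carry over. Pictures are saved under pics/ and viewed, at most 10 in all, crops included, and the job is handed in when it is done.

Besides the shell and the picture viewer there is one more tool, called after "Request:" as a command line: name --argument value ..., lists and objects as JSON in quotes. apply_moves: Moves the arm, as the interface text tells. Its arguments: {"type":"object","properties":{"plan":{"type":"array","items":{"type":"object","properties":{"grip":{"type":"number"},"tx":{"type":"number"},"ty":{"type":"number"},"tz":{"type":"number"},"wx":{"type":"number"},"wy":{"type":"number"},"wz":{"type":"number"}}}},"grip_force":{"type":"number"}},"required":["plan"]}

```bash
mkdir -p pics; ls; python3 - <<'E'
from station import bot
import cv2,numpy as np
s=bot.observe();print(s['time'],s['tool_pos'],s['tcp_rot'],s['finger_gap'],bot.nose_length)
ims=[]
for n in('side','top','wrist'):
    d=bot.snapshot(n);cv2.imwrite(f'pics/{n}0.png',d['img'][...,::-1]);np.savez(f'{n}0.npz',**d)
    print(n,d['fx'],d['cx'],d['cy'],d['R'].round(3).tolist(),d['t'].round(3))
E
```

```text
pics
0.0 [0.26082442 0.56742567 0.21553536] [-6.71296287e-01 -3.06864219e+00  2.66675906e-03] 0.08534178295297663 0.022
side 483.9909996492912 256.00016711755893 190.7038110947575 [[0.917, -0.398, -0.025], [-0.236, -0.489, -0.84], [0.322, 0.776, -0.543]] [-0.524  0.188  1.025]
top 347.94907348987914 251.25115697368523 190.44226678193496 [[0.021, -1.0, -0.019], [-0.987, -0.017, -0.163], [0.162, 0.022, -0.986]] [-0.093  0.543  0.904]
wrist 326.70746073530734 262.81142273346705 188.10469757764568 [[0.418, 0.908, -0.002], [0.863, -0.396, 0.314], [0.285, -0.133, -0.949]] [-0.624 -0.041  0.38 ]
```

View pics/top0.png

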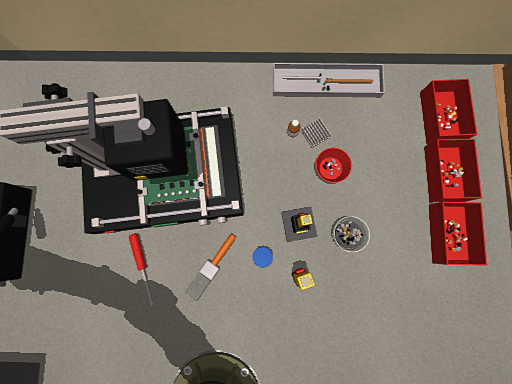

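View pics/side0.png

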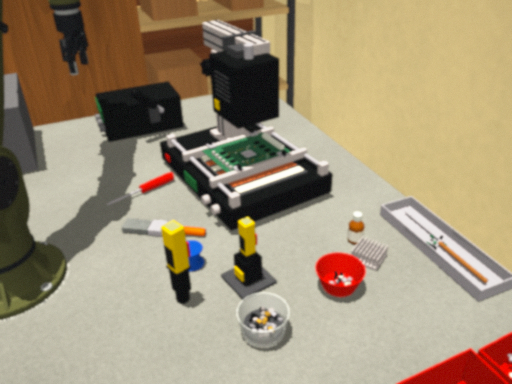

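The top view shows the station at (83–243, 107–232), with its open side to the right. One yellow stick is in the holder at (302,222), with a grey foot. A second yellow stick stands free at (303,278). In the side view the holder stick is at (247,255), the free stick at (177,260) and the chip at about (247,153). The holder stick fits the description because it stands nose down in a tagged holder, so I'll confirm it in an enlarged crop.

```bash
cat > h.py <<'E'
import numpy as np,cv2
def ld(n): return dict(np.load(n+'.npz'))
def ray(d,u,v):
    r=d['R'].T@np.array([(u-d['cx'])/d['fx'],(v-d['cy'])/d['fy'],1.]); return -d['R'].T@d['t'],r/np.linalg.norm(r)
def onz(d,u,v,z):
    o,r=ray(d,u,v); return o+r*(z-o[2])/r[2]
def proj(d,X):
    c=d['R']@np.asarray(X,float)+d['t']; return np.array([d['fx']*c[0]/c[2]+d['cx'],d['fy']*c[1]/c[2]+d['cy']])
def tri(d1,p1,d2,p2):
    o1,a=ray(d1,*p1);o2,b=ray(d2,*p2)
    s=np.linalg.lstsq(np.c_[a,-b],o2-o1,rcond=None)[0]; A=o1+a*s[0];B=o2+b*s[1]
    return (A+B)/2,np.linalg.norm(A-B)
E
python3 - <<'E'
from h import *
s=ld('side0');t=ld('top0')
def crop(d,x0,y0,w,h,k): return cv2.resize(d['img'][y0:y0+h,x0:x0+w,::-1],None,fx=k,fy=k,interpolation=cv2.INTER_CUBIC)
a=crop(s,150,205,130,100,3);b=crop(t,270,200,65,100,6)[:300*2]
c=crop(s,200,125,100,60,4)
H=np.zeros((600,800,3),np.uint8)
H[:300,:390]=a; H[:600,400:790]=b; H[310:550,:400]=c
cv2.imwrite('pics/crop1.png',H)
print('chip',onz(s,247,153,.106),'holder',onz(t,300,224,0.0),'decoy',onz(t,300,285,0))
for p in [(230,108),(243,213),(84,231),(83,150)]: print(onz(t,*p,.07))
E
```

```text
chip [0.59767015 0.1123757  0.106     ] holder [ 0.45955422 -0.21954197  0.        ] decoy [ 0.29391656 -0.21919556  0.        ]
[ 0.77013516 -0.01934856  0.07      ]
[ 0.48053657 -0.06233292  0.07      ]
[0.42542202 0.35331862 0.07      ]
[0.64438705 0.37792631 0.07      ]
```

View pics/crop1.png

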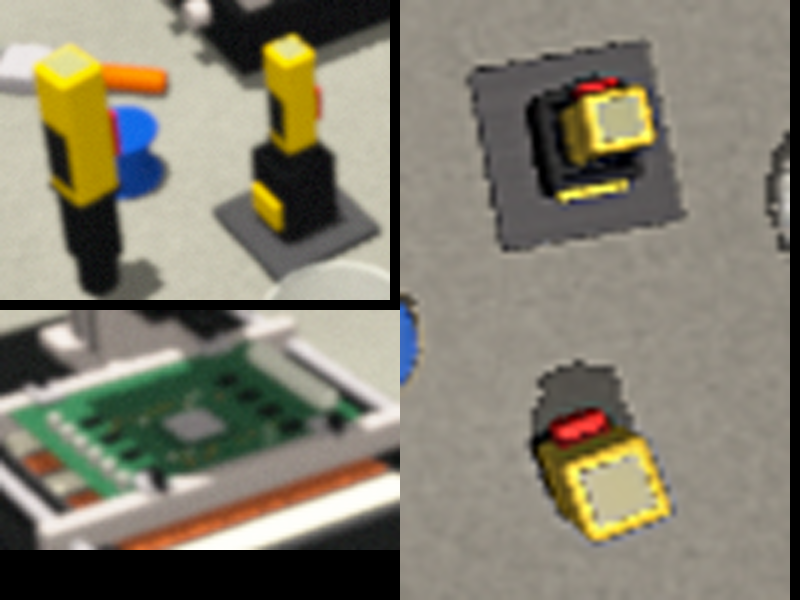

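The crop confirms it: the stick in the tagged holder (side 247,255; top 302,222) is the smaller one, and it has the holder. The free stick (side 177,260; top 303,278) is bigger, so it is the decoy. The chip's lid is at about (248,153) in the side view. Next I'll measure these.

```bash
python3 - <<'E'
from h import *
s=ld('side0');t=ld('top0')
def hsv(d): return cv2.cvtColor(d['img'],cv2.COLOR_RGB2HSV)
def sub(m,x0,y0,x1,y1):
    o=np.zeros_like(m);o[y0:y1,x0:x1]=m[y0:y1,x0:x1];return o
# chip
H=hsv(s);m=sub(((H[...,1]<60)&(H[...,2]>90)).astype(np.uint8),235,145,262,163)
n,l,st,c=cv2.connectedComponentsWithStats(m);i=1+st[1:,4].argmax();print('chip px',c[i],st[i]);C=onz(s,*c[i],.106);print('chip',C)
cn=cv2.findContours((l==i).astype(np.uint8),0,2)[0][0];b=cv2.approxPolyDP(cn,3,True)[:,0];print([onz(s,*p,.106).round(4).tolist() for p in b])
# foot: grey-dark in top
Ht=hsv(t);g=t['img'].astype(int).sum(2);f=sub(((g<330)).astype(np.uint8),275,202,325,245)
# include yellow
f|=sub((Ht[...,1]>120).astype(np.uint8),283,205,318,242)
cn=max(cv2.findContours(f,0,2)[0],key=cv2.contourArea);r=cv2.minAreaRect(cn);print('foot',r)
bx=cv2.boxPoints(r);P=np.array([onz(t,*p,.003) for p in bx]);print(P.round(4),P.mean(0),[np.linalg.norm(P[i]-P[i-1]).round(4) for i in range(4)])
for k in range(4):
    e=P[k]-P[k-1];print(np.degrees(np.arctan2(e[1],e[0])).round(1),end=' ')
# stick top face: pale
for nm,d,H,w in(('top',t,Ht,(296,208,316,230)),('side',s,H,(236,212,262,230))):
    m=sub(((H[...,1]<130)&(H[...,1]>40)&(H[...,2]>130)&(H[...,0]>15)&(H[...,0]<40)).astype(np.uint8),*w)
    n,l,st,c=cv2.connectedComponentsWithStats(m);i=1+st[1:,4].argmax();print('\n',nm,c[i],st[i],onz(d,*c[i],.152));np.save(nm+'p.npy',c[i])
print(tri(t,np.load('topp.npy'),s,np.load('sidep.npy')))
# side crops for head
k=cv2.resize(s['img'][40:170,190:330,::-1],None,fx=5,fy=4.5,interpolation=cv2.INTER_CUBIC)
k=cv2.convertScaleAbs(k,alpha=2.0,beta=10);cv2.imwrite('pics/crop2.png',k)
E
```

```text
chip px [247.91666667 152.83333333] [241 148  15  10  84]
chip [0.60014153 0.11216318 0.106     ]
[[0.5858, 0.1242, 0.106], [0.5918, 0.0916, 0.106], [0.6141, 0.0983, 0.106], [0.6082, 0.1378, 0.106]]
foot ((298.853759765625, 223.73965454101562), (31.38643455505371, 31.386432647705078), 79.11447143554688)
[[ 0.4939 -0.1646  0.003 ]
 [ 0.5123 -0.251   0.003 ]
 [ 0.4266 -0.2667  0.003 ]
 [ 0.4086 -0.1815  0.003 ]] [ 0.46032655 -0.21595952  0.003     ] [np.float64(0.087), np.float64(0.0884), np.float64(0.0871), np.float64(0.0871)]
11.3 -78.0 -169.6 101.9 
 top [306.09615385 219.30769231] [302 216   9   8  52] [ 0.46031201 -0.2158531   0.152     ]

 side [245.91176471 220.5       ] [242 218   9   6  34] [ 0.4609023  -0.21529644  0.152     ]
(array([ 0.46047245, -0.21585025,  0.15245628]), np.float64(0.0004116812821169705))
```

View pics/crop2.png

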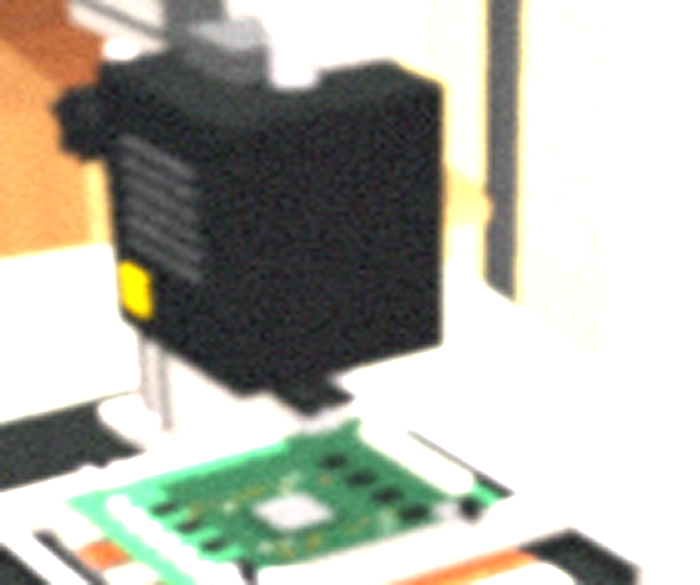

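```bash
python3 - <<'E'
from h import *
s=ld('side0');t=ld('top0')
A=onz(s,239,127.1,.205);B=onz(s,278,116.7,.205);print(A,B,np.linalg.norm(A-B))
e=(B-A)/np.linalg.norm(B-A);print('yaw',np.degrees(np.arctan2(e[1],e[0])))
C=np.array([.6001,.1122]);n=np.array([e[1],-e[0]]);M=(A+B)[:2]/2
print('edge past chip',(M-C)@n,'lateral',(M-C)@e[:2])
# station base corners, from top view: white bars ends aside, use black region
for p in [(227,108),(243,213),(84,231)]: print(onz(t,*p,.07))
for z in(.07,.116):print('dark thing',onz(s,253,128,z))
for nm,p in dict(spool=(263,257),tub=(351,233),bowl=(334,166)).items(): print(nm,onz(t,*p,.04))
print('decoy top by size', [onz(t,305,282,z).round(3) for z in(.15,.2)])
from scipy.spatial.transform import Rotation as Ro
from station import bot
o=bot.observe();print(Ro.from_rotvec(o['tcp_rot']).as_matrix().round(3))
E
```

```text
[0.56292917 0.06915469 0.205     ] [0.6712655  0.08119978 0.205     ] 0.10900387353011337
yaw 6.344224369456283
edge past chip 0.03867427041763103 lateral 0.012802176659660436
[ 0.77002945 -0.01106324  0.07      ]
[ 0.48053657 -0.06233292  0.07      ]
[0.42542202 0.35331862 0.07      ]
dark thing [0.69874832 0.31178208 0.07      ]
dark thing [0.66195706 0.22250314 0.116     ]
spool [ 0.36764837 -0.11685321  0.04      ]
tub [ 0.43545208 -0.35030836  0.04      ]
bowl [ 0.61792536 -0.30847504  0.04      ]
decoy top by size [array([ 0.316, -0.213,  0.15 ]), array([ 0.32 , -0.206,  0.2  ])]
[[-0.909  0.418 -0.001]
 [ 0.418  0.909 -0.001]
 [-0.    -0.001 -1.   ]]
```

Request:
apply_moves --plan '[{"tz": -60, "grip": 85}, {"tz": -100, "grip": 85}]' --grip_force 5

```text
invalid input at $.plan[0]: expected keys grip, tx, ty, tz, wx, wy, wz
```

```bash
cat >> h.py <<'E'
from scipy.spatial.transform import Rotation as Ro
def Rt(yaw,tilt=0):
    """tool down, tool y at world yaw (deg), then turned about tool y by tilt"""
    a=np.radians(yaw);y=np.array([np.cos(a),np.sin(a),0]);z=np.array([0,0,-1.])
    return Ro.from_matrix(np.c_[np.cross(y,z),y,z])*Ro.from_euler('y',tilt,degrees=True)
def rel(p0,R0,p,R):
    return (R0.inv().apply(np.asarray(p)-p0)*1000).round(1),(R0.inv()*R).as_rotvec(degrees=True).round(2)
E
python3 - <<'E'
from h import *
from station import bot
o=bot.observe();p=o['tool_pos'];R=Ro.from_rotvec(o['tcp_rot'])
for w,y in [((.22,.45,.30),65.3),((.3,.35,.32),56),((.38,.22,.32),43),((.43,0,.32),27),((.4605,-.2158,.30),11)]:
    print(rel(p,R,w,Rt(y)))
E
```

```text
(array([ -11.9, -124. ,  -84.1]), array([-0.08,  0.  ,  0.01]))
(array([-126.4, -181.4, -104. ]), array([-0.08,  0.01,  9.31]))
(array([-253.3, -266.1, -103.9]), array([-8.000e-02,  2.000e-02,  2.231e+01]))
(array([-390.7, -445.2, -103.7]), array([-8.000e-02,  3.000e-02,  3.831e+01]))
(array([-508.5, -628.5,  -83.4]), array([-7.000e-02,  4.000e-02,  5.431e+01]))
```

Request:
apply_moves --plan '[{"grip": 85, "tx": 0, "ty": 0, "tz": -30, "wx": 0, "wy": 0, "wz": 0}]' --grip_force 5

```text
time: 0.28
tool_pos: [0.2606, 0.5664, 0.2441]
tcp_rot: [-0.671, -3.068, 0.009]
force: [-0.3, 0.9, 0.3]
finger_gap: 0.085
finger_force: 0.0
```

Request:
apply_moves --plan '[{"grip": 85, "tx": -5, "ty": -55, "tz": -25, "wx": 0, "wy": 0, "wz": 0}, {"grip": 85, "tx": -15, "ty": -110, "tz": -50, "wx": 0, "wy": 0, "wz": 3}, {"grip": 85, "tx": -55, "ty": -145, "tz": -70, "wx": 0, "wy": 0, "wz": 6}, {"grip": 85, "tx": -100, "ty": -175, "tz": -74, "wx": 0, "wy": 0, "wz": 9}, {"grip": 85, "tx": -140, "ty": -200, "tz": -74, "wx": 0, "wy": 0, "wz": 12}]'

```text
time: 0.9
tool_pos: [0.3055, 0.3259, 0.321]
tcp_rot: [0.992, 2.98, 0.002]
force: [0.8, 1.5, 1.1]
finger_gap: 0.0849
finger_force: 0.0
```

```bash
python3 - <<'E'
from h import *
from station import bot
o=bot.observe();p=o['tool_pos'];R=Ro.from_rotvec(o['tcp_rot']);print(p,o['q'].round(2))
for w,y in [((.38,.22,.32),43),((.43,0,.32),27),((.4605,-.2158,.30),11)]:
    print(rel(p,R,w,Rt(y)))
E
```

```text
[0.30548982 0.32586069 0.32101656] [-0.76  0.15 -0.13  1.75  0.02  1.25  0.03]
(array([-123.1,  -40.1,    1. ]), array([ 0.08,  0.02, 10.19]))
(array([-294.9, -186.3,    0.9]), array([8.000e-02, 1.000e-02, 2.619e+01]))
(array([-448.7, -340.8,   20.8]), array([ 0.08, -0.  , 42.19]))
```

Request:
apply_moves --plan '[{"grip": 85, "tx": -58, "ty": -18, "tz": 0, "wx": 0, "wy": 0, "wz": 5}, {"grip": 85, "tx": -115, "ty": -40, "tz": 0, "wx": 0, "wy": 0, "wz": 10}, {"grip": 85, "tx": -160, "ty": -80, "tz": 0, "wx": 0, "wy": 0, "wz": 15}, {"grip": 85, "tx": -205, "ty": -118, "tz": 0, "wx": 0, "wy": 0, "wz": 20}, {"grip": 85, "tx": -250, "ty": -155, "tz": 0, "wx": 0, "wy": 0, "wz": 25}]'

```text
time: 1.52
tool_pos: [0.4126, 0.0521, 0.3204]
tcp_rot: [1.614, 2.695, 0.0]
force: [0.7, 0.2, -1.2]
finger_gap: 0.0851
finger_force: 0.0
```

```bash
python3 - <<'E'
from h import *
from station import bot
o=bot.observe();p=o['tool_pos'];R=Ro.from_rotvec(o['tcp_rot']);print(p,o['q'].round(2))
for w,y in [((.43,0,.32),27),((.4605,-.2158,.30),11)]:
    print(rel(p,R,w,Rt(y)))
E
```

```text
[0.41256082 0.05212031 0.32044921] [-0.34  0.09  0.17  1.81 -0.02  1.24  0.33]
(array([-54.2,  -9.2,   0.4]), array([ 0.02, -0.  ,  1.16]))
(array([-258.8,  -84.2,   20.4]), array([ 0.02, -0.  , 17.16]))
```

Request:
apply_moves --plan '[{"grip": 85, "tx": -55, "ty": -15, "tz": 4, "wx": 0, "wy": 0, "wz": 4}, {"grip": 85, "tx": -110, "ty": -32, "tz": 8, "wx": 0, "wy": 0, "wz": 8}, {"grip": 85, "tx": -165, "ty": -50, "tz": 12, "wx": 0, "wy": 0, "wz": 12}, {"grip": 85, "tx": -215, "ty": -68, "tz": 16, "wx": 0, "wy": 0, "wz": 15}, {"grip": 85, "tx": -258.8, "ty": -84.2, "tz": 20, "wx": 0, "wy": 0, "wz": 17.2}]'

```text
time: 2.15
tool_pos: [0.4611, -0.2157, 0.3001]
tcp_rot: [-1.998, -2.424, 0.0]
force: [0.8, -0.5, 0.2]
finger_gap: 0.0848
finger_force: 0.0
```

Request:
apply_moves --plan '[{"grip": 65, "tx": 0, "ty": 0, "tz": 0, "wx": 0, "wy": 0, "wz": 0}, {"grip": 65, "tx": 0, "ty": 0, "tz": 0, "wx": 0, "wy": 0, "wz": 0}]'

```text
time: 2.4
tool_pos: [0.4611, -0.2131, 0.3]
tcp_rot: [-1.995, -2.425, -0.0]
force: [0.3, -0.2, 0.2]
finger_gap: 0.0647
finger_force: 0.0
```

```bash
python3 - <<'E'
from h import *
from station import bot
o=bot.observe();p=o['tool_pos'];R=Ro.from_rotvec(o['tcp_rot']);print(p,o['q'].round(2),o['finger_gap'])
print(rel(p,R,(.4605,-.2158,.107),Rt(11)))
d=bot.snapshot('wrist');np.savez('wrist1.npz',**d);cv2.imwrite('pics/wrist1.png',d['img'][...,::-1])
print(-d['R'].T@d['t'], proj(d,(.4605,-.2158,.152)),proj(d,(.4605+.019*.98,-.2158+.0036,.104)))
E
```

```text
[ 0.46108338 -0.21309242  0.30001912] [ 0.08  0.28  0.41  1.66 -0.12  1.23  0.71] 0.06474908563959247
(array([ -2.7,  -1. , 193. ]), array([-0.04, -0.06,  0.13]))
[ 0.44581427 -0.13407722  0.45731136] [261.38181143 170.86958612] [278.69065579 159.5189707 ]
```

View pics/wrist1.png

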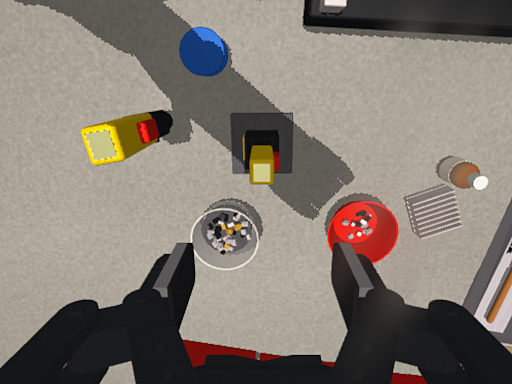

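The wrist view puts the stick's top at (261,171), exactly where I predicted, and the red trigger at (277,160). The yaw matches as well. I'll descend.

Request:
apply_moves --plan '[{"grip": 60, "tx": -2.7, "ty": 2.5, "tz": 50, "wx": 0, "wy": 0, "wz": 0}, {"grip": 55, "tx": -2.7, "ty": 2.5, "tz": 95, "wx": 0, "wy": 0, "wz": 0}, {"grip": 50, "tx": -2.7, "ty": 2.5, "tz": 125, "wx": 0, "wy": 0, "wz": 0}, {"grip": 50, "tx": -2.7, "ty": 2.5, "tz": 125, "wx": 0, "wy": 0, "wz": 0}]'

```text
time: 2.95
tool_pos: [0.4633, -0.2138, 0.174]
tcp_rot: [-1.99, -2.425, 0.001]
force: [0.1, 0.1, 0.4]
finger_gap: 0.05
finger_force: 0.0
```

```bash
python3 - <<'E'
from h import *
from station import bot
o=bot.observe();p=o['tool_pos'];R=Ro.from_rotvec(o['tcp_rot']);print(p,o['finger_gap'])
print(rel(p,R,(.4639,-.2151,.108),Rt(11)))
E
```

```text
[ 0.46328036 -0.213788    0.17399165] 0.04995893338835585
(array([-1.6,  0.6, 66. ]), array([-0.18, -0.16,  0.25]))
```

Request:
apply_moves --plan '[{"grip": 50, "tx": -1.5, "ty": 0.5, "tz": 30, "wx": -0.2, "wy": -0.2, "wz": 0.2}, {"grip": 50, "tx": -1.5, "ty": 0.5, "tz": 55, "wx": -0.2, "wy": -0.2, "wz": 0.2}, {"grip": 50, "tx": -1.5, "ty": 0.5, "tz": 66, "wx": -0.2, "wy": -0.2, "wz": 0.2}, {"grip": 34, "tx": -1.5, "ty": 0.5, "tz": 66, "wx": -0.2, "wy": -0.2, "wz": 0.2}, {"grip": 34, "tx": -1.5, "ty": 0.5, "tz": 66, "wx": -0.2, "wy": -0.2, "wz": 0.2}]' --grip_force 5

```text
time: 3.58
tool_pos: [0.4657, -0.2175, 0.1106]
tcp_rot: [1.996, 2.418, 0.002]
force: [0.3, 0.4, 0.1]
finger_gap: 0.0341
finger_force: 0.0
```

Request:
apply_moves --plan '[{"grip": 31.5, "tx": 0, "ty": 0, "tz": 0, "wx": 0, "wy": 0, "wz": 0}, {"grip": 31, "tx": 0, "ty": 0, "tz": 0, "wx": 0, "wy": 0, "wz": 0}]'

```text
time: 3.82
tool_pos: [0.4652, -0.2174, 0.1099]
tcp_rot: [1.996, 2.418, 0.001]
force: [-0.5, 0.1, 0.3]
finger_gap: 0.0311
finger_force: 0.1
```

Request:
apply_moves --plan '[{"grip": 30.5, "tx": 0, "ty": 0, "tz": 0, "wx": 0, "wy": 0, "wz": 0}, {"grip": 30.5, "tx": 0, "ty": 0, "tz": 0, "wx": 0, "wy": 0, "wz": 0}]'

```text
time: 4.08
tool_pos: [0.465, -0.2173, 0.1094]
tcp_rot: [1.997, 2.419, 0.001]
force: [-0.6, 0.8, 0.6]
finger_gap: 0.0305
finger_force: 0.1
```

Request:
apply_moves --plan '[{"grip": 30, "tx": 0, "ty": 0, "tz": 0, "wx": 0, "wy": 0, "wz": 0}, {"grip": 30, "tx": 0, "ty": 0, "tz": 0, "wx": 0, "wy": 0, "wz": 0}]'

```text
time: 4.32
tool_pos: [0.465, -0.2173, 0.1094]
tcp_rot: [1.997, 2.419, 0.001]
force: [0.5, -0.4, -0.2]
finger_gap: 0.0299
finger_force: 0.0
```

```bash
python3 - <<'E'
from station import bot
for i in range(4):
    o=bot.observe();print(o['finger_gap'],o['finger_force'])
    bot.snapshot('side')
E
```

```text
0.029861578489579765 0.04823733936063945
0.02988905276879794 0.04832031670957804
0.030147056458539448 0.046746544539928436
0.030266507224941504 0.04485187120735645
```

```bash
python3 - <<'E'
from h import *
from station import bot
a=bot.snapshot('wrist');b=bot.snapshot('side');np.savez('side2.npz',**b)
X=(.4605,-.2158,.12)
u,v=proj(a,X).astype(int);print(u,v);x=max(0,u-60);y=max(0,min(v-50,284))
A=cv2.resize(a['img'][y:y+100,x:x+130,::-1],(520,400),interpolation=cv2.INTER_CUBIC)
u,v=proj(b,X).astype(int);B=cv2.resize(b['img'][v-50:v+50,u-30:u+40,::-1],(280,400),interpolation=cv2.INTER_CUBIC)
cv2.imwrite('pics/grasp1.png',np.hstack([A,B]))
E
```

```text
254 244
```

View pics/grasp1.png

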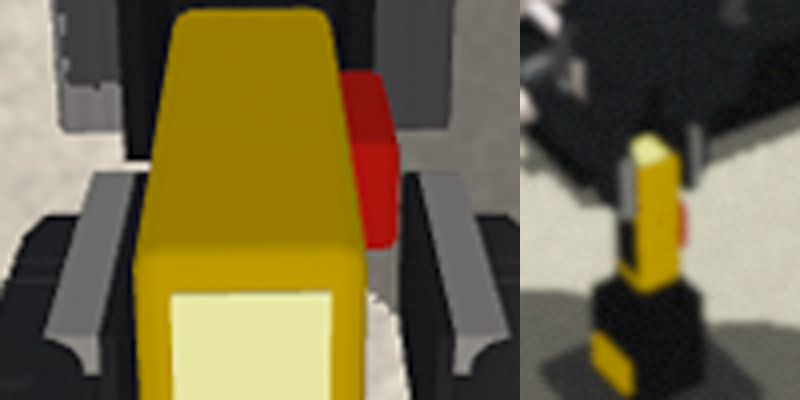

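```bash
python3 - <<'E'
from h import *
from station import bot
b=ld('side2');u,v=proj(b,(.4605,-.2158,.12)).astype(int)
o=bot.observe();p=o['tool_pos'];R=Ro.from_rotvec(o['tcp_rot']);M=R.as_matrix();print(p,M.round(3))
# intersect with plane tool x = -11mm (camera-facing side of pads) 
def pl(cx,cy,off):
    c,r=ray(b,u-30+cx/4,v-50+cy/4);n=M[:,0];P=c+r*((p+n*off-c)@n)/(r@n);return (R.inv().apply(P-p)*1000).round(1),P.round(4)
for nm,q,off in(('Rtip',(175,187),-.011),('Ltip',(105,220),-.011),('trig top',(163,205),-.008),('trig bot',(163,246),-.008),('sticktop L',(115,148),-.013),('sticktop R',(158,158),-.013)): print(nm,pl(*q,off))
E
```

```text
[ 0.46495417 -0.21727678  0.10937979] [[-0.189  0.982  0.004]
 [ 0.982  0.189 -0.003]
 [-0.003  0.003 -1.   ]]
Rtip (array([-11. ,  18.5, -18.8]), array([ 0.4852, -0.2245,  0.1282]))
Ltip (array([-11. , -22. , -17.6]), array([ 0.4454, -0.2322,  0.127 ]))
trig top (array([-8. , 13.2, -8.4]), array([ 0.4794, -0.2226,  0.1178]))
trig bot (array([-8. , 12.3, 16.8]), array([ 0.4786, -0.2229,  0.0927]))
sticktop L (array([-13. , -15.5, -58.3]), array([ 0.4519, -0.2328,  0.1677]))
sticktop R (array([-13. ,   8.1, -42.1]), array([ 0.4752, -0.2284,  0.1515]))
```

```bash
python3 - <<'E'
from h import *
from station import bot
a=bot.snapshot('wrist');np.savez('wrist2.npz',**a);b=ld('side2')
o=bot.observe();p=o['tool_pos'];R=Ro.from_rotvec(o['tcp_rot'])
X=(.4605,-.2158,.12);ua,va=proj(a,X).astype(int);x0=ua-60;y0=max(0,min(va-50,284))
ub,vb=proj(b,X).astype(int)
W=lambda x,y:(x0+x/4,y0+y/4); S=lambda x,y:(ub-30+x/4,vb-50+y/4)
for nm,w,s in(('Rtip',(435,173),(175,187)),('Ltip',(110,173),(105,220)),('trigbot outer',(365,72),(163,246)),('trig top outer',(385,247),(163,205))):
    P,e=tri(a,W(*w),b,S(*s));print(nm,P.round(4),e.round(4),(R.inv().apply(P-p)*1000).round(1))
# where would ideal tips be in both views
for y in(-.02,.02):
  for z in(.022,-.018):
    P=p+R.apply([0,y,z]);q=proj(a,P);r=proj(b,P);print(y,z,'wrist crop',(q-[x0,y0])*4,'side crop',(r-[ub-30,vb-50])*4)
E
```

```text
Rtip [ 0.4878 -0.2102  0.1157] 0.0067 [ 2.6 23.8 -6.3]
Ltip [ 0.4469 -0.2181  0.1155] 0.0069 [  2.5 -17.9  -6.2]
trigbot outer [ 0.4806 -0.2112  0.0822] 0.0054 [ 3.1 16.4 27.2]
trig top outer [ 0.4803 -0.2206  0.1161] 0.0002 [-6.2 14.4 -6.7]
-0.02 0.022 wrist crop [139.78841119 112.55748399] side crop [ 99.87063166 270.84413549]
-0.02 -0.018 wrist crop [107.37861432 249.5533975 ] side crop [ 95.94533808 206.31245992]
0.02 0.022 wrist crop [407.2405465 112.3423173] side crop [167.0311408  240.08734788]
0.02 -0.018 wrist crop [439.338354   249.26573612] side crop [164.72105314 176.10973849]
```

The picture shows the fingertips about 18 mm behind the TCP, at z≈0.128. That is above the trigger, which triangulates to z 0.093–0.118, and it explains why there is no contact. I'll lower in small steps and watch the force.

Request:
apply_moves --plan '[{"grip": 42, "tx": 1.0, "ty": -0.7, "tz": 0, "wx": 0, "wy": 0, "wz": 0}, {"grip": 42, "tx": 1.0, "ty": -0.7, "tz": 6, "wx": 0, "wy": 0, "wz": 0}, {"grip": 42, "tx": 1.0, "ty": -0.7, "tz": 12, "wx": 0, "wy": 0, "wz": 0}, {"grip": 42, "tx": 1.0, "ty": -0.7, "tz": 12, "wx": 0, "wy": 0, "wz": 0}]'

```text
time: 5.18
tool_pos: [0.4637, -0.2162, 0.0967]
tcp_rot: [1.998, 2.42, 0.0]
force: [-0.3, 0.1, 0.3]
finger_gap: 0.0416
finger_force: 0.0
```

Request:
apply_moves --plan '[{"grip": 42, "tx": 0, "ty": 0, "tz": 3, "wx": 0, "wy": 0, "wz": 0}, {"grip": 42, "tx": 0, "ty": 0, "tz": 6, "wx": 0, "wy": 0, "wz": 0}, {"grip": 42, "tx": 0, "ty": 0, "tz": 9, "wx": 0, "wy": 0, "wz": 0}]'

```text
time: 5.55
tool_pos: [0.4642, -0.2165, 0.0882]
tcp_rot: [1.997, 2.419, 0.001]
force: [0.7, 0.5, 0.6]
finger_gap: 0.0421
finger_force: 0.0
```

Request:
apply_moves --plan '[{"grip": 42, "tx": 0, "ty": 0, "tz": 1.5, "wx": 0, "wy": 0, "wz": 0}, {"grip": 42, "tx": 0, "ty": 0, "tz": 3, "wx": 0, "wy": 0, "wz": 0}]'

```text
time: 5.8
tool_pos: [0.4642, -0.2165, 0.0853]
tcp_rot: [1.997, 2.419, 0.001]
force: [0.2, -0.0, 0.3]
finger_gap: 0.042
finger_force: 0.0
```

```bash
python3 - <<'E'
from h import *
from station import bot
print(bot.observe()['tool_pos'],bot.observe()['force'])
a=bot.snapshot('wrist');b=bot.snapshot('side');np.savez('side3.npz',**b);np.savez('wrist3.npz',**a)
X=(.4605,-.2158,.12)
u,v=proj(a,X).astype(int);print(u,v);x=u-60;y=max(0,min(v-50,284))
A=cv2.resize(a['img'][y:y+100,x:x+130,::-1],(520,400),interpolation=cv2.INTER_CUBIC)
u,v=proj(b,X).astype(int);B=cv2.resize(b['img'][v-50:v+50,u-30:u+40,::-1],(280,400),interpolation=cv2.INTER_CUBIC)
cv2.imwrite('pics/grasp2.png',cv2.convertScaleAbs(np.hstack([A,B]),alpha=1.8,beta=15))
E
```

```text
[ 0.46420278 -0.21653053  0.08530509] [ 0.21903966 -0.02144809  0.29382907]
254 273
```

View pics/grasp2.png

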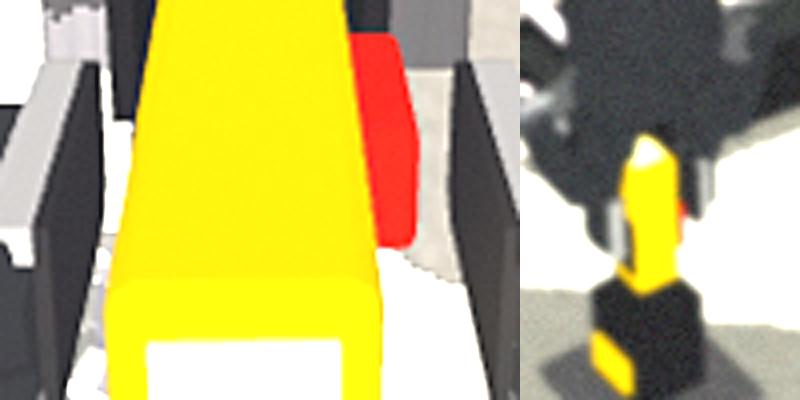

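Request:
apply_moves --plan '[{"grip": 40, "tx": 0, "ty": 0, "tz": 3, "wx": 0, "wy": 0, "wz": 0}, {"grip": 38, "tx": 0, "ty": 0, "tz": 6, "wx": 0, "wy": 0, "wz": 0}, {"grip": 36, "tx": 0, "ty": 0, "tz": 9, "wx": 0, "wy": 0, "wz": 0}]'

```text
time: 6.28
tool_pos: [0.4642, -0.2165, 0.0762]
tcp_rot: [1.997, 2.419, 0.001]
force: [0.4, 0.3, 0.8]
finger_gap: 0.0361
finger_force: 0.0
```

Request:
apply_moves --plan '[{"grip": 36, "tx": 0, "ty": 0, "tz": 2, "wx": 0, "wy": 0, "wz": 0}, {"grip": 36, "tx": 0, "ty": 0, "tz": 4, "wx": 0, "wy": 0, "wz": 0}, {"grip": 36, "tx": 0, "ty": 0, "tz": 6, "wx": 0, "wy": 0, "wz": 0}]'

```text
time: 6.65
tool_pos: [0.4642, -0.2166, 0.0702]
tcp_rot: [1.997, 2.419, 0.001]
force: [-0.6, 0.2, 0.7]
finger_gap: 0.0361
finger_force: 0.0
```

```bash
python3 - <<'E'
from h import *
from station import bot
o=bot.observe();p=o['tool_pos'];R=Ro.from_rotvec(o['tcp_rot']);print(p,o['force'])
a=bot.snapshot('wrist');b=bot.snapshot('side');np.savez('side4.npz',**b)
X=(.4605,-.2158,.12)
u,v=proj(a,X).astype(int);x=u-60;y=max(0,min(v-50,284))
A=cv2.resize(a['img'][y:y+100,x:x+130,::-1],(520,400),interpolation=cv2.INTER_CUBIC)
for z in range(-40,31,10):
  q=proj(a,p+R.apply([.011,.018,z/1000]));print(z,((q-[x,y])*4).round(),end=' ')
u,v=proj(b,X).astype(int);B=cv2.resize(b['img'][v-50:v+50,u-30:u+40,::-1],(280,400),interpolation=cv2.INTER_CUBIC)
for z in range(-40,31,10):
  q=proj(b,p+R.apply([-.011,.018,z/1000]));print(z,((q-[u-30,v-50])*4).round(),end=' ')
cv2.imwrite('pics/grasp3.png',cv2.convertScaleAbs(np.hstack([A,B]),alpha=1.8,beta=15))
E
```

```text
[ 0.46422042 -0.21656804  0.07024881] [-0.6380141  0.1776132  0.6845475]
-40 [453.  60.] -30 [442.  12.] -20 [432. -30.] -10 [422. -67.] 0 [414. -99.] 10 [ 407. -129.] 20 [ 401. -155.] 30 [ 395. -179.] -40 [173. 216.] -30 [173. 232.] -20 [174. 248.] -10 [174. 264.] 0 [175. 279.] 10 [175. 294.] 20 [176. 310.] 30 [176. 325.]
```

View pics/grasp3.png

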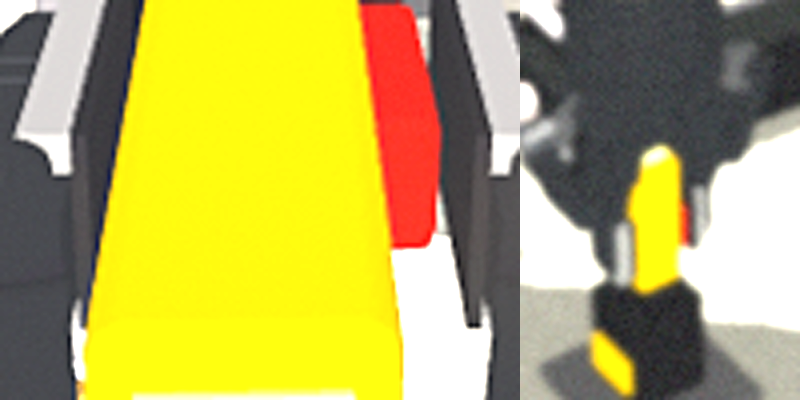

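Request:
apply_moves --plan '[{"grip": 33, "tx": 0, "ty": 0, "tz": 0, "wx": 0, "wy": 0, "wz": 0}, {"grip": 31.5, "tx": 0, "ty": 0, "tz": 0, "wx": 0, "wy": 0, "wz": 0}, {"grip": 31, "tx": 0, "ty": 0, "tz": 0, "wx": 0, "wy": 0, "wz": 0}, {"grip": 31, "tx": 0, "ty": 0, "tz": 0, "wx": 0, "wy": 0, "wz": 0}]' --grip_force 5

```text
time: 7.25
tool_pos: [0.4641, -0.2166, 0.0704]
tcp_rot: [1.997, 2.419, 0.001]
force: [-1.6, -0.9, 1.4]
finger_gap: 0.0311
finger_force: 8.3
```

Request:
apply_moves --plan '[{"grip": 30.5, "tx": 0, "ty": 0, "tz": 0, "wx": 0, "wy": 0, "wz": 0}, {"grip": 30.5, "tx": 0, "ty": 0, "tz": 0, "wx": 0, "wy": 0, "wz": 0}]'

```text
time: 7.5
tool_pos: [0.4639, -0.2166, 0.0704]
tcp_rot: [1.997, 2.419, 0.0]
force: [-2.6, -0.2, 3.7]
finger_gap: 0.0307
finger_force: 10.3
```

Request:
apply_moves --plan '[{"grip": 30, "tx": 0, "ty": 0, "tz": 0, "wx": 0, "wy": 0, "wz": 0}, {"grip": 30, "tx": 0, "ty": 0, "tz": 0, "wx": 0, "wy": 0, "wz": 0}]'

```text
time: 7.75
tool_pos: [0.4637, -0.2167, 0.0705]
tcp_rot: [1.998, 2.419, 0.0]
force: [-4.0, -1.2, 5.2]
finger_gap: 0.0304
finger_force: 11.9
```

Request:
apply_moves --plan '[{"grip": 31, "tx": 0, "ty": 0, "tz": 0, "wx": 0, "wy": 0, "wz": 0}, {"grip": 31, "tx": 0, "ty": 0, "tz": 0, "wx": 0, "wy": 0, "wz": 0}, {"grip": 31, "tx": 0, "ty": 0, "tz": -2, "wx": 0, "wy": 0, "wz": 0}, {"grip": 31, "tx": 0, "ty": 0, "tz": -4, "wx": 0, "wy": 0, "wz": 0}]'

```text
time: 8.25
tool_pos: [0.4647, -0.2163, 0.0744]
tcp_rot: [1.996, 2.419, 0.001]
force: [-0.3, 0.3, -1.4]
finger_gap: 0.0312
finger_force: 7.6
```

```bash
python3 - <<'E'
from station import bot
for i in range(3):
    o=bot.observe();print(o['finger_gap'],o['finger_force'],o['force'],o['tool_pos']); bot.snapshot('top')
E
```

```text
0.031170585517016368 7.58511945605278 [-0.25978977  0.26146882 -1.42132387] [ 0.46469636 -0.21634737  0.07435186]
0.03126917193321951 7.583730965852737 [ 0.04054809 -0.16455217 -1.19862058] [ 0.46472137 -0.21645409  0.07460959]
0.03123673985806673 7.58491650223732 [ 0.43730955 -0.15993365 -2.28403099] [ 0.46464906 -0.21648585  0.07451292]
```

Request:
apply_moves --plan '[{"grip": 31, "tx": 0, "ty": 0, "tz": -10, "wx": 0, "wy": 0, "wz": 0}, {"grip": 31, "tx": 0, "ty": 0, "tz": -25, "wx": 0, "wy": 0, "wz": 0}, {"grip": 31, "tx": 0, "ty": 0, "tz": -45, "wx": 0, "wy": 0, "wz": 0}, {"grip": 31, "tx": 0, "ty": 0, "tz": -65, "wx": 0, "wy": 0, "wz": 0}, {"grip": 31, "tx": 0, "ty": 0, "tz": -85, "wx": 0, "wy": 0, "wz": 0}]'

```text
time: 9.02
tool_pos: [0.464, -0.2165, 0.1612]
tcp_rot: [1.997, 2.418, 0.001]
force: [-0.2, 0.1, -0.6]
finger_gap: 0.0312
finger_force: 7.6
```

Request:
apply_moves --plan '[{"grip": 31, "tx": 0, "ty": 0, "tz": -20, "wx": 0, "wy": 0, "wz": 0}, {"grip": 31, "tx": 0, "ty": 0, "tz": -45, "wx": 0, "wy": 0, "wz": 0}, {"grip": 31, "tx": 0, "ty": 0, "tz": -70, "wx": 0, "wy": 0, "wz": 0}, {"grip": 31, "tx": 0, "ty": 0, "tz": -90, "wx": 0, "wy": 0, "wz": 0}, {"grip": 31, "tx": 0, "ty": 0, "tz": -90, "wx": 0, "wy": 0, "wz": 0}]'

```text
time: 9.65
tool_pos: [0.4641, -0.2166, 0.2515]
tcp_rot: [1.995, 2.416, 0.003]
force: [0.4, -0.2, -1.5]
finger_gap: 0.0311
finger_force: 7.6
```

```bash
cat >> h.py <<'E'
C=np.array([.6001,.1122,.106]);N=np.array([.0014,-.004,.0584])
def aim(yaw,tilt,d):
    R=Rt(yaw,tilt);return C-R.as_matrix()[:,2]*d-R.apply(N),R
E
python3 - <<'E'
from h import *
from station import bot
o=bot.observe();p=o['tool_pos'];R=Ro.from_rotvec(o['tcp_rot']);print(p,o['q'].round(2),o['finger_force'])
b=bot.snapshot('side');t=bot.snapshot('top');np.savez('side5.npz',**b)
print('nose px',proj(b,p+R.apply(N)),'trig',proj(b,p+R.apply(N+[0,.019,-.092])))
for d in(.19,.075):
    P,Q=aim(9,45,d);print(P,rel(p,R,P,Q))
u,v=proj(b,p+R.apply(N+[0,0,-.06])).astype(int)
cv2.imwrite('pics/lift.png',cv2.resize(b['img'][v-60:v+60,u-60:u+60,::-1],(600,600),interpolation=cv2.INTER_CUBIC));print(u-60,v-60)
E
```

```text
[ 0.46411321 -0.21662277  0.25151478] [ 0.09  0.31  0.41  1.75 -0.14  1.1   0.74] 7.582726925611496
nose px [245.03726824 203.04119295] trig [251.56982931 156.5801992 ]
[ 0.6316826  -0.06163486  0.28065537] (array([120.3, 194.1, -28.5]), array([-0.37, 45.31,  1.96]))
[0.61896177 0.01868127 0.1993381 ] (array([202.1, 196.2,  52.4]), array([-0.37, 45.31,  1.96]))
183 115
```

View pics/lift.png

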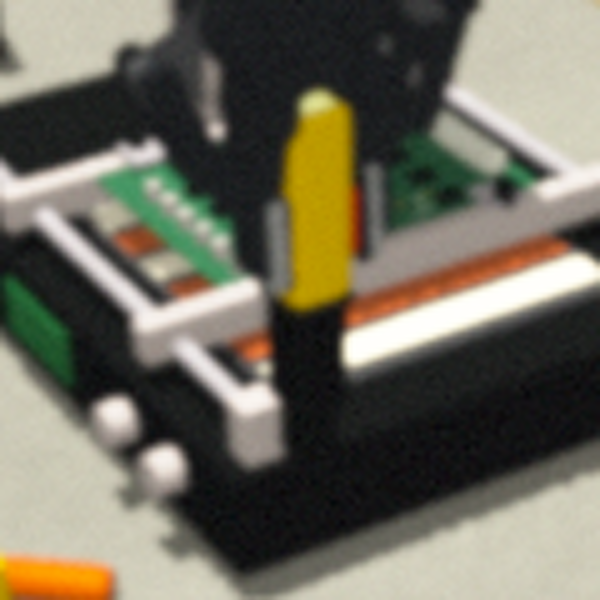

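The stick hangs vertical in the pads with its nose clear of everything. The trigger shows at crop (357,220), where I expected it, and the pads cover it. I'll go to the approach pose.

Request:
apply_moves --plan '[{"grip": 31, "tx": 10, "ty": 20, "tz": -10, "wx": 0, "wy": 5, "wz": 0.2}, {"grip": 31, "tx": 25, "ty": 45, "tz": -20, "wx": 0, "wy": 11, "wz": 0.5}, {"grip": 31, "tx": 40, "ty": 70, "tz": -25, "wx": 0, "wy": 18, "wz": 1}, {"grip": 31, "tx": 55, "ty": 95, "tz": -30, "wx": 0, "wy": 24, "wz": 1}, {"grip": 31, "tx": 70, "ty": 120, "tz": -30, "wx": -0.3, "wy": 30, "wz": 1.5}]'

```text
time: 10.38
tool_pos: [0.5686, -0.1242, 0.2789]
tcp_rot: [-1.749, -2.062, -0.47]
force: [1.9, 0.2, -2.0]
finger_gap: 0.0314
finger_force: 7.6
```

```bash
python3 - <<'E'
from h import *
from station import bot
o=bot.observe();p=o['tool_pos'];R=Ro.from_rotvec(o['tcp_rot']);print(p,o['q'].round(2),o['finger_force'])
P,Q=aim(9,45,.19);print(P,rel(p,R,P,Q))
E
```

```text
[ 0.56864191 -0.12415568  0.278861  ] [ 0.28  0.59  0.28  1.34 -0.54  1.61  0.8 ] 7.574822902679443
[ 0.6316826  -0.06163486  0.28065537] (array([45.4, 72.4, 24.2]), array([-0.18, 14.98,  0.34]))
```

Request:
apply_moves --plan '[{"grip": 31, "tx": 12, "ty": 18, "tz": 6, "wx": 0, "wy": 4, "wz": 0}, {"grip": 31, "tx": 25, "ty": 40, "tz": 13, "wx": 0, "wy": 8, "wz": 0.2}, {"grip": 31, "tx": 38, "ty": 60, "tz": 20, "wx": 0, "wy": 12, "wz": 0.3}, {"grip": 31, "tx": 45.4, "ty": 72.4, "tz": 24, "wx": -0.2, "wy": 15, "wz": 0.3}, {"grip": 31, "tx": 45.4, "ty": 72.4, "tz": 24, "wx": -0.2, "wy": 15, "wz": 0.3}]'

```text
time: 11.0
tool_pos: [0.6309, -0.062, 0.2788]
tcp_rot: [-1.601, -1.874, -0.659]
force: [0.4, -1.0, -1.4]
finger_gap: 0.0313
finger_force: 7.6
```

```bash
python3 - <<'E'
from h import *
from station import bot
o=bot.observe();p=o['tool_pos'];R=Ro.from_rotvec(o['tcp_rot']);print(p,o['q'].round(2),o['finger_force'])
for d in(.13,.075):
  P,Q=aim(9,45,d);print(P,rel(p,R,P,Q))
w=bot.snapshot('wrist');s=bot.snapshot('side');np.savez('wrist6.npz',**w);np.savez('side6.npz',**s)
print('chip in wrist',proj(w,C),'nose side',proj(s,p+R.apply(N)),'stick top side',proj(s,p+R.apply(N+[0,0,-.14])))
# stick yellow centroid & top pale in side
u,v=proj(s,p+R.apply(N)).astype(int)
A=cv2.resize(w['img'][...,::-1],None,fx=.8,fy=.8);B=cv2.resize(s['img'][v-65:v+35,u-45:u+45,::-1],(360,400),interpolation=cv2.INTER_CUBIC);print(u-45,v-65)
H=np.zeros((400,780,3),np.uint8);H[:307,:409]=A[:307,:409];H[:,415:775]=B;cv2.imwrite('pics/aim1.png',cv2.convertScaleAbs(H,alpha=1.6,beta=10))
E
```

```text
[ 0.63086482 -0.06198142  0.27881221] [ 0.32  0.74  0.2   1.19 -0.74  1.75  0.73] 7.588441148400307
[ 0.62504565 -0.0197308   0.23822897] (array([ 1.6,  1. , 58.8]), array([-0.12,  0.1 , -0.06]))
[0.61896177 0.01868127 0.1993381 ] (array([  1.7,   1.1, 113.8]), array([-0.12,  0.1 , -0.06]))
chip in wrist [260.25414309 145.13891961] nose side [277.18170678 124.12214957] stick top side [305.69721585  95.53830329]
232 59
```

View pics/aim1.png

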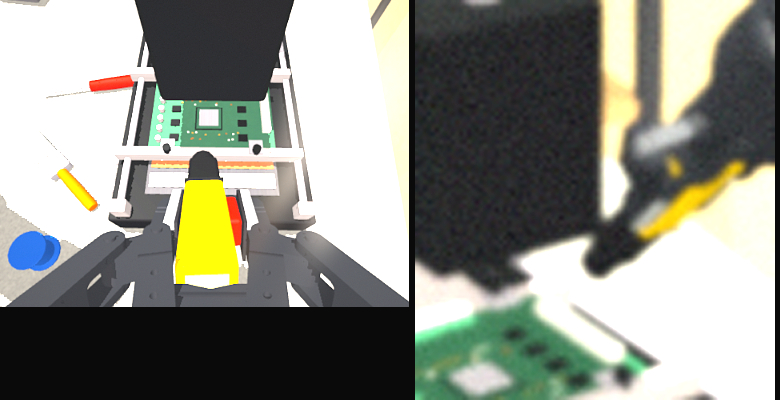

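The lid shows in the wrist view at (260,146) against a predicted (260,145). The nose shows in the side view at (277,125) against a predicted (277,124). Both agree, so I'll advance after a quick check of the stick's axis.

```bash
python3 - <<'E'
from h import *
from station import bot
w=ld('wrist6');o=bot.observe();p=o['tool_pos'];R=Ro.from_rotvec(o['tcp_rot'])
H=cv2.cvtColor(w['img'],cv2.COLOR_RGB2HSV)
m=((H[...,1]<50)&(H[...,2]>100)).astype(np.uint8);m[:130]=0;m[162:]=0;m[:,:240]=0;m[:,282:]=0
n,l,st,c=cv2.connectedComponentsWithStats(m)
for i in range(1,n):
    if st[i,4]>100: print('chip',c[i],st[i],onz(w,*c[i],.106))
y=((H[...,0]>20)&(H[...,0]<35)&(H[...,1]>150)&(H[...,2]>60)).astype(np.uint8)
for v in(235,260,285,310,330):
    x=np.where(y[v,215:310])[0]+215
    if len(x): print(v,x.min(),x.max(),(x.min()+x.max())/2)
# predicted edges of upper face (tool x=+.013), y = -.004±.012
for z in(-.063,-.08,-.1,-.12,-.135):
    print(z,[proj(w,p+R.apply(N+[.013,s,z])).round(1).tolist() for s in(-.012,.012)])
g=w['img'].astype(int).sum(2)[185:215,235:275]
print('nose pred',proj(w,p+R.apply(N)));
for v in(192,198,204,210):
    x=np.where(w['img'].astype(int).sum(2)[v,235:280]<110)[0]+235;print(v,x.min(),x.max())
E
```

```text
chip [260.56925996 146.49905123] [249 136  25  22 527] [0.60081312 0.11025731 0.106     ]
235 231 279 255.0
260 227 284 255.5
285 224 288 256.0
310 221 293 257.0
330 219 297 258.0
-0.063 [[229.5, 217.1], [277.3, 217.1]]
-0.08 [[225.8, 232.0], [278.9, 232.0]]
-0.1 [[220.3, 254.3], [281.2, 254.3]]
-0.12 [[212.8, 284.4], [284.4, 284.4]]
-0.135 [[205.3, 314.8], [287.5, 314.8]]
nose pred [256.13908353 198.56460282]
192 245 262
198 239 269
204 237 271
210 236 272
```

Request:
apply_moves --plan '[{"grip": 31, "tx": 0.4, "ty": 0.2, "tz": 15, "wx": 0, "wy": 0, "wz": 0}, {"grip": 31, "tx": 0.8, "ty": 0.5, "tz": 30, "wx": 0, "wy": 0, "wz": 0}, {"grip": 31, "tx": 1.2, "ty": 0.8, "tz": 45, "wx": 0, "wy": 0, "wz": 0}, {"grip": 31, "tx": 1.7, "ty": 1.0, "tz": 58, "wx": 0, "wy": 0, "wz": 0}, {"grip": 31, "tx": 1.7, "ty": 1.0, "tz": 58, "wx": 0, "wy": 0, "wz": 0}]'

```text
time: 11.72
tool_pos: [0.625, -0.0189, 0.2409]
tcp_rot: [-1.599, -1.877, -0.661]
force: [0.5, 0.1, -0.8]
finger_gap: 0.0311
finger_force: 7.6
```

```bash
python3 - <<'E'
from h import *
from station import bot
o=bot.observe();p=o['tool_pos'];R=Ro.from_rotvec(o['tcp_rot']);s=bot.snapshot('side');t=bot.snapshot('top');np.savez('side7.npz',**s);np.savez('top7.npz',**t)
print(p,o['finger_force'])
for nm,d in(('side',s),('top',t)):
    H=cv2.cvtColor(d['img'],cv2.COLOR_RGB2HSV);y=((H[...,0]>18)&(H[...,0]<35)&(H[...,1]>140)&(H[...,2]>60)).astype(np.uint8)
    for sx in(-1,1):
        for sy in(-1,1):
            print(nm,sx,sy,[proj(d,p+R.apply(N+[sx*.013,sy*.012,z])).round(1).tolist() for z in(-.063,-.14)])
    u,v=proj(d,p+R.apply(N+[0,0,-.1])).astype(int);k=np.zeros_like(y);k[v-40:v+40,u-40:u+40]=y[v-40:v+40,u-40:u+40]
    n,l,st,c=cv2.connectedComponentsWithStats(k)
    for i in range(1,n):
        if st[i,4]<15: continue
        print(nm,st[i],c[i]);q=np.argwhere(l==i)
        for x in range(st[i,0],st[i,0]+st[i,2],2):
            r=q[q[:,1]==x,0];print((x,r.min(),r.max()),end=' ')
        print()
E
```

```text
[ 0.62498884 -0.01887426  0.24091225] 7.584238797426224
side -1 -1 [[275.7, 128.0], [290.6, 113.2]]
side -1 1 [[284.6, 125.3], [299.9, 110.5]]
side 1 -1 [[271.0, 117.5], [285.5, 102.1]]
side 1 1 [[279.9, 114.9], [294.8, 99.4]]
side [277 110  25  19 110] [288.34545455 118.71818182]
(277, np.int64(126), np.int64(127)) (279, np.int64(125), np.int64(127)) (281, np.int64(123), np.int64(126)) (283, np.int64(120), np.int64(125)) (285, np.int64(118), np.int64(124)) (287, np.int64(116), np.int64(122)) (289, np.int64(116), np.int64(120)) (291, np.int64(115), np.int64(119)) (293, np.int64(114), np.int64(117)) (295, np.int64(113), np.int64(115)) (297, np.int64(111), np.int64(114)) (299, np.int64(110), np.int64(112)) (301, np.int64(111), np.int64(111)) 
top -1 -1 [[227.9, 146.5], [251.8, 135.2]]
top -1 1 [[226.5, 136.2], [250.2, 124.2]]
top 1 -1 [[218.7, 145.3], [242.5, 133.6]]
top 1 1 [[217.4, 134.7], [240.9, 122.3]]
top [219 122  27  23 284] [231.75      133.1584507]
(219, np.int64(135), np.int64(136)) (221, np.int64(134), np.int64(144)) (223, np.int64(133), np.int64(144)) (225, np.int64(132), np.int64(142)) (227, np.int64(131), np.int64(141)) (229, np.int64(130), np.int64(140)) (231, np.int64(129), np.int64(139)) (233, np.int64(128), np.int64(138)) (235, np.int64(125), np.int64(138)) (237, np.int64(124), np.int64(137)) (239, np.int64(123), np.int64(135)) (241, np.int64(122), np.int64(132)) (243, np.int64(122), np.int64(131)) (245, np.int64(123), np.int64(123))
```

```bash
sed -i 's/C=np.array.*;N=/C=np.array([.6005,.1113,.106]);N=/' h.py; python3 - <<'E'
from h import *
from station import bot
o=bot.observe();p=o['tool_pos'];R=Ro.from_rotvec(o['tcp_rot'])
P,Q=aim(9,45,.070);print(P,rel(p,R,P,Q),o['q'].round(2))
E
```

```text
[0.61880869 0.02127327 0.19580256] (array([-2.2, -0.1, 62.2]), array([0.03, 0.22, 0.09])) [ 0.27  0.73  0.19  1.32 -0.75  1.63  0.76]
```

Request:
apply_moves --plan '[{"grip": 31, "tx": -0.5, "ty": 1, "tz": 15, "wx": 0, "wy": 0, "wz": 0}, {"grip": 31, "tx": -1, "ty": 1.5, "tz": 30, "wx": 0, "wy": 0, "wz": 0}, {"grip": 31, "tx": -1.5, "ty": 2, "tz": 45, "wx": 0, "wy": 0, "wz": 0}, {"grip": 31, "tx": -1.5, "ty": 2.5, "tz": 57, "wx": 0, "wy": 0.2, "wz": 0}, {"grip": 31, "tx": -1.5, "ty": 2.5, "tz": 62, "wx": 0, "wy": 0.2, "wz": 0}]'

```text
time: 12.45
tool_pos: [0.6209, 0.0231, 0.1957]
tcp_rot: [-1.598, -1.874, -0.663]
force: [0.2, -0.7, -0.8]
finger_gap: 0.0314
finger_force: 7.6
```

```bash
python3 - <<'E'
from h import *
from station import bot
w=bot.snapshot('wrist');s=bot.snapshot('side');t=bot.snapshot('top')
np.savez('wrist8.npz',**w);np.savez('side8.npz',**s)
o=bot.observe();p=o['tool_pos'];R=Ro.from_rotvec(o['tcp_rot']);print(p,o['force'],o['finger_force'])
P,Q=aim(9,45,.070);print(rel(p,R,P,Q))
print('chip in tool',R.inv().apply(C-p)-N)
H=cv2.cvtColor(w['img'],cv2.COLOR_RGB2HSV)
u,v=proj(w,C).astype(int);print('chip pred',u,v)
m=((H[...,1]<50)&(H[...,2]>100)).astype(np.uint8);k=np.zeros_like(m);k[v-22:v+22,u-30:u+30]=m[v-22:v+22,u-30:u+30]
n,l,st,c=cv2.connectedComponentsWithStats(k)
for i in range(1,n):
    if st[i,4]>80: print('chip',c[i],st[i],onz(w,*c[i],.106))
y=((H[...,0]>20)&(H[...,0]<35)&(H[...,1]>150)&(H[...,2]>60))
for v in(235,260,285,310): x=np.where(y[v,215:310])[0]+215;print(v,x.min(),x.max())
g=w['img'].astype(int).sum(2)
for v in(192,198,204): x=np.where(g[v,235:280]<110)[0]+235;print(v,x.min() if len(x) else 0,x.max() if len(x) else 0)
H=cv2.cvtColor(s['img'],cv2.COLOR_RGB2HSV);y=((H[...,0]>18)&(H[...,0]<35)&(H[...,1]>140)&(H[...,2]>60))
for e in((-1,-1),(-1,1)): print([proj(s,p+R.apply(N+[e[0]*.013,e[1]*.012,z])).round(1).tolist() for z in(-.063,-.14)])
for x in range(266,300,2):
    r=np.where(y[110:170,x])[0]+110
    if len(r): print((x,r.min(),r.max()),end=' ')
E
```

```text
[0.62129284 0.02216851 0.19642181] [ 0.27908923 -0.59058355 -1.56227529] 7.58283868432045
(array([-0.8, -2.6,  0.1]), array([ 0.02, -0.  ,  0.09]))
chip in tool [-0.00078106 -0.00264178  0.0700849 ]
chip pred 255 173
chip [255.62512563 174.3919598 ] [238 160  35  30 995] [0.60089211 0.11044173 0.106     ]
235 231 279
260 227 284
285 224 288
310 221 294
192 244 278
198 238 269
204 237 271
[[266.7, 138.9], [280.2, 125.7]]
[[275.3, 136.2], [289.2, 122.9]]
(268, np.int64(137), np.int64(139)) (270, np.int64(135), np.int64(138)) (272, np.int64(133), np.int64(137)) (274, np.int64(123), np.int64(137)) (276, np.int64(129), np.int64(134)) (278, np.int64(128), np.int64(132)) (280, np.int64(128), np.int64(131)) (282, np.int64(127), np.int64(130)) (284, np.int64(125), np.int64(128)) (286, np.int64(124), np.int64(126)) (288, np.int64(123), np.int64(124))
```

Request:
apply_moves --plan '[{"grip": 31, "tx": 0, "ty": 0, "tz": 0, "wx": 0, "wy": 0, "wz": 0}, {"grip": 31, "tx": 0, "ty": 0, "tz": 0, "wx": 0, "wy": 0, "wz": 0}, {"grip": 31, "tx": 0, "ty": 0, "tz": 0, "wx": 0, "wy": 0, "wz": 0}, {"grip": 31, "tx": 0, "ty": 0, "tz": 0, "wx": 0, "wy": 0, "wz": 0}]'

```text
time: 13.1
tool_pos: [0.6213, 0.0221, 0.1965]
tcp_rot: [-1.599, -1.875, -0.664]
force: [0.7, 0.3, -1.8]
finger_gap: 0.0312
finger_force: 7.6
```

Request:
apply_moves --plan '[{"grip": 29.5, "tx": 0, "ty": 0, "tz": 0, "wx": 0, "wy": 0, "wz": 0}, {"grip": 28, "tx": 0, "ty": 0, "tz": 0, "wx": 0, "wy": 0, "wz": 0}, {"grip": 26, "tx": 0, "ty": 0, "tz": 0, "wx": 0, "wy": 0, "wz": 0}, {"grip": 23, "tx": 0, "ty": 0, "tz": 0, "wx": 0, "wy": 0, "wz": 0}, {"grip": 20, "tx": 0, "ty": 0, "tz": 0, "wx": 0, "wy": 0, "wz": 0}]' --grip_force 30

```text
time: 13.72
tool_pos: [0.6213, 0.0222, 0.1964]
tcp_rot: [-1.599, -1.875, -0.664]
force: [0.9, 0.6, -2.3]
finger_gap: 0.0268
finger_force: 26.2
```

Request:
apply_moves --plan '[{"grip": 20, "tx": 0, "ty": 0, "tz": 0, "wx": 0, "wy": 0, "wz": 0}, {"grip": 20, "tx": 0, "ty": 0, "tz": 0, "wx": 0, "wy": 0, "wz": 0}, {"grip": 20, "tx": 0, "ty": 0, "tz": 0, "wx": 0, "wy": 0, "wz": 0}, {"grip": 20, "tx": 0, "ty": 0, "tz": 0, "wx": 0, "wy": 0, "wz": 0}, {"grip": 20, "tx": 0, "ty": 0, "tz": 0, "wx": 0, "wy": 0, "wz": 0}]'

```text
time: 14.35
tool_pos: [0.6213, 0.0222, 0.1964]
tcp_rot: [-1.599, -1.875, -0.664]
force: [0.8, -0.6, -1.4]
finger_gap: 0.0269
finger_force: 26.2
```

```bash
python3 - <<'E'
from h import *
from station import bot
w=bot.snapshot('wrist');o=bot.observe();p=o['tool_pos'];R=Ro.from_rotvec(o['tcp_rot']);print(p,o['force'],o['finger_force'],o['finger_gap'])
print('chip in tool',R.inv().apply(C-p)-N)
H=cv2.cvtColor(w['img'],cv2.COLOR_RGB2HSV);y=((H[...,0]>20)&(H[...,0]<35)&(H[...,1]>150)&(H[...,2]>60))
for v in(235,260,285,310): x=np.where(y[v,215:310])[0]+215;print(v,x.min(),x.max())
g=w['img'].astype(int).sum(2)
for v in(192,198,204): x=np.where(g[v,235:280]<110)[0]+235;print(v,x.min(),x.max())
E
```

```text
[0.62126353 0.02218786 0.19647674] [-0.01983855  0.23918689 -1.40424591] 26.183175444602966 0.02658904517186173
chip in tool [-0.00085021 -0.00262697  0.07010649]
235 234 283
260 231 287
285 228 292
310 225 298
192 247 277
198 241 273
204 240 274
```

Request:
apply_moves --plan '[{"grip": 20, "tx": 0, "ty": 0, "tz": 0, "wx": 0, "wy": 0, "wz": 0}, {"grip": 20, "tx": 0, "ty": 0, "tz": 0, "wx": 0, "wy": 0, "wz": 0}, {"grip": 20, "tx": 0, "ty": 0, "tz": 0, "wx": 0, "wy": 0, "wz": 0}, {"grip": 20, "tx": 0, "ty": 0, "tz": 0, "wx": 0, "wy": 0, "wz": 0}, {"grip": 20, "tx": 0, "ty": 0, "tz": 0, "wx": 0, "wy": 0, "wz": 0}]'

```text
time: 15.02
tool_pos: [0.6213, 0.0222, 0.1965]
tcp_rot: [-1.599, -1.875, -0.664]
force: [0.3, 0.3, -1.5]
finger_gap: 0.0268
finger_force: 26.2
```

Request:
apply_moves --plan '[{"grip": 20, "tx": 0, "ty": 0, "tz": 0, "wx": 0, "wy": 0, "wz": 0}, {"grip": 20, "tx": 0, "ty": 0, "tz": 0, "wx": 0, "wy": 0, "wz": 0}, {"grip": 20, "tx": 0, "ty": 0, "tz": 0, "wx": 0, "wy": 0, "wz": 0}, {"grip": 20, "tx": 0, "ty": 0, "tz": 0, "wx": 0, "wy": 0, "wz": 0}, {"grip": 20, "tx": 0, "ty": 0, "tz": 0, "wx": 0, "wy": 0, "wz": 0}]'

```text
time: 15.65
tool_pos: [0.6213, 0.0222, 0.1964]
tcp_rot: [-1.599, -1.875, -0.664]
force: [-0.5, -0.4, -1.0]
finger_gap: 0.0269
finger_force: 26.2
```

Request:
apply_moves --plan '[{"grip": 20, "tx": 0, "ty": 0, "tz": 0, "wx": 0, "wy": 0, "wz": 0}, {"grip": 20, "tx": 0, "ty": 0, "tz": 0, "wx": 0, "wy": 0, "wz": 0}, {"grip": 20, "tx": 0, "ty": 0, "tz": 0, "wx": 0, "wy": 0, "wz": 0}, {"grip": 20, "tx": 0, "ty": 0, "tz": 0, "wx": 0, "wy": 0, "wz": 0}]'

```text
time: 16.15
tool_pos: [0.6213, 0.0222, 0.1964]
tcp_rot: [-1.599, -1.875, -0.664]
force: [-0.9, 0.8, -0.8]
finger_gap: 0.027
finger_force: 26.2
```

Request:
apply_moves --plan '[{"grip": 26, "tx": 0, "ty": 0, "tz": 0, "wx": 0, "wy": 0, "wz": 0}, {"grip": 28.5, "tx": 0, "ty": 0, "tz": 0, "wx": 0, "wy": 0, "wz": 0}, {"grip": 30, "tx": 0, "ty": 0, "tz": 0, "wx": 0, "wy": 0, "wz": 0}, {"grip": 31, "tx": 0, "ty": 0, "tz": 0, "wx": 0, "wy": 0, "wz": 0}, {"grip": 31, "tx": 0, "ty": 0, "tz": 0, "wx": 0, "wy": 0, "wz": 0}]' --grip_force 5

```text
time: 16.77
tool_pos: [0.6213, 0.0222, 0.1964]
tcp_rot: [-1.599, -1.875, -0.664]
force: [0.1, 0.1, -0.8]
finger_gap: 0.0312
finger_force: 6.2
```

```bash
python3 - <<'E'
from h import *
from station import bot
w=bot.snapshot('wrist');np.savez('wrist9.npz',**w);o=bot.observe();p=o['tool_pos'];R=Ro.from_rotvec(o['tcp_rot']);print(p,o['force'],o['finger_force'],o['finger_gap'])
H=cv2.cvtColor(w['img'],cv2.COLOR_RGB2HSV);y=((H[...,0]>20)&(H[...,0]<35)&(H[...,1]>150)&(H[...,2]>60))
for v in(235,260,285,310): x=np.where(y[v,215:310])[0]+215;print(v,x.min(),x.max())
g=w['img'].astype(int).sum(2)
for v in(192,198,204): x=np.where(g[v,235:280]<110)[0]+235;print(v,x.min(),x.max())
E
```

```text
[0.62128917 0.02218333 0.19644431] [ 0.38821972 -0.43226954 -0.84758359] 6.184563562273979 0.03138002133984405
235 231 279
260 227 284
285 224 288
310 221 294
192 244 277
198 238 270
204 237 271
```

Request:
apply_moves --plan '[{"grip": 31, "tx": 0, "ty": 0, "tz": -12, "wx": 0, "wy": 0, "wz": 0}, {"grip": 31, "tx": 0, "ty": 0, "tz": -35, "wx": 0, "wy": 0, "wz": 0}, {"grip": 31, "tx": 0, "ty": 0, "tz": -60, "wx": 0, "wy": 0, "wz": 0}, {"grip": 31, "tx": 0, "ty": 0, "tz": -85, "wx": 0, "wy": 0, "wz": 0}, {"grip": 31, "tx": 0, "ty": 0, "tz": -110, "wx": 0, "wy": 0, "wz": 0}]'

```text
time: 17.45
tool_pos: [0.6334, -0.056, 0.2754]
tcp_rot: [-1.6, -1.875, -0.664]
force: [0.1, -0.1, -0.8]
finger_gap: 0.0312
finger_force: 6.2
```

Request:
apply_moves --plan '[{"grip": 31, "tx": -12, "ty": -18, "tz": -14, "wx": 0, "wy": -4, "wz": 0}, {"grip": 31, "tx": -28, "ty": -40, "tz": -25, "wx": 0, "wy": -9, "wz": 0}, {"grip": 31, "tx": -45, "ty": -62, "tz": -35, "wx": 0, "wy": -15, "wz": 0}, {"grip": 31, "tx": -60, "ty": -85, "tz": -42, "wx": 0, "wy": -21, "wz": 0}, {"grip": 31, "tx": -72, "ty": -105, "tz": -48, "wx": 0, "wy": -26, "wz": 0}]'

```text
time: 18.08
tool_pos: [0.5424, -0.1563, 0.2581]
tcp_rot: [-1.868, -2.188, -0.312]
force: [-0.6, 0.1, -2.3]
finger_gap: 0.0313
finger_force: 6.6
```

```bash
python3 - <<'E'
from h import *
from station import bot
o=bot.observe();p=o['tool_pos'];R=Ro.from_rotvec(o['tcp_rot']);print(p,o['finger_force'],o['finger_gap'])
print(rel(p,R,(.4643,-.2165,.2515),Ro.from_rotvec([1.997,2.418,.001])))
E
```

```text
[ 0.54237349 -0.15632258  0.25805641] 6.610842794179916 0.031336270919633036
(array([-46.8, -86.5,  -9.2]), array([  0.22, -19.02,  -1.91]))
```

Request:
apply_moves --plan '[{"grip": 31, "tx": -12, "ty": -22, "tz": -4, "wx": 0, "wy": -5, "wz": -0.5}, {"grip": 31, "tx": -26, "ty": -48, "tz": -8, "wx": 0, "wy": -10, "wz": -1}, {"grip": 31, "tx": -38, "ty": -70, "tz": -10, "wx": 0.1, "wy": -15, "wz": -1.5}, {"grip": 31, "tx": -46.8, "ty": -86.5, "tz": -9, "wx": 0.2, "wy": -19, "wz": -1.9}, {"grip": 31, "tx": -46.8, "ty": -86.5, "tz": -9, "wx": 0.2, "wy": -19, "wz": -1.9}]'

```text
time: 18.7
tool_pos: [0.4641, -0.2148, 0.2512]
tcp_rot: [1.999, 2.421, 0.006]
force: [0.9, -0.3, -1.3]
finger_gap: 0.0312
finger_force: 6.6
```

Request:
apply_moves --plan '[{"grip": 31, "tx": 0, "ty": 0, "tz": 0, "wx": 0, "wy": 0, "wz": 0}, {"grip": 31, "tx": 0, "ty": 0, "tz": 0, "wx": 0, "wy": 0, "wz": 0}]'

```text
time: 18.95
tool_pos: [0.4658, -0.2153, 0.2503]
tcp_rot: [1.999, 2.421, 0.005]
force: [0.0, -0.6, -2.0]
finger_gap: 0.0309
finger_force: 6.6
```

```bash
python3 - <<'E'
from h import *
from station import bot
s=bot.snapshot('side');t=bot.snapshot('top');o=bot.observe();p=o['tool_pos'];R=Ro.from_rotvec(o['tcp_rot']);print(p,o['finger_force'],o['finger_gap'],o['force'])
print(rel(p,R,(.4644,-.2165,.0744),Ro.from_rotvec([1.997,2.418,.001])))
# compare stick pixels with the lift picture at the same pose
def yel(d):
    H=cv2.cvtColor(d['img'],cv2.COLOR_RGB2HSV);y=((H[...,0]>18)&(H[...,0]<35)&(H[...,1]>140)&(H[...,2]>60)).astype(np.uint8)
    k=np.zeros_like(y);k[120:190,230:265]=y[120:190,230:265];n,l,st,c=cv2.connectedComponentsWithStats(k);i=1+st[1:,4].argmax();return c[i],st[i]
print(yel(ld('side5')),yel(s))
E
```

```text
[ 0.46548883 -0.21541079  0.25006059] 6.607038527727127 0.03118500506013101 [ 0.69547202 -0.30651206 -1.5693132 ]
(array([ -0.9,  -1.8, 175.7]), array([-0.05, -0.24,  0.02]))
(array([246.42337165, 155.77394636]), array([239, 134,  15,  44, 522], dtype=int32)) (array([247.34749035, 156.13899614]), array([240, 135,  15,  43, 518], dtype=int32))
```

Request:
apply_moves --plan '[{"grip": 31, "tx": -0.9, "ty": -1.5, "tz": 20, "wx": 0, "wy": -0.2, "wz": 0}, {"grip": 31, "tx": -0.9, "ty": -1.5, "tz": 50, "wx": 0, "wy": -0.2, "wz": 0}, {"grip": 31, "tx": -0.9, "ty": -1.5, "tz": 80, "wx": 0, "wy": -0.2, "wz": 0}, {"grip": 31, "tx": -0.9, "ty": -1.5, "tz": 105, "wx": 0, "wy": -0.2, "wz": 0}, {"grip": 31, "tx": -0.9, "ty": -1.5, "tz": 105, "wx": 0, "wy": -0.2, "wz": 0}]'

```text
time: 19.68
tool_pos: [0.4632, -0.2158, 0.1436]
tcp_rot: [1.999, 2.422, -0.001]
force: [-0.1, -0.3, -0.6]
finger_gap: 0.0308
finger_force: 6.5
```

```bash
python3 - <<'E'
from h import *
from station import bot
t=bot.snapshot('top');o=bot.observe();p=o['tool_pos'];R=Ro.from_rotvec(o['tcp_rot']);print(p,o['finger_force'],o['force'])
print(rel(p,R,(.4644,-.2165,.0744),Ro.from_rotvec([1.997,2.418,.001])))
E
```

```text
[ 0.46397592 -0.21635014  0.1449142 ] 6.524208337068558 [-0.50174793 -0.39246103 -1.03694198]
(array([-0. ,  0.2, 70.5]), array([-0.12, -0.07,  0.03]))
```

Aligned to within 0.3 mm. I'll insert the stick.

Request:
apply_moves --plan '[{"grip": 31, "tx": 0, "ty": 0, "tz": 10, "wx": 0, "wy": 0, "wz": 0}, {"grip": 31, "tx": 0, "ty": 0, "tz": 20, "wx": 0, "wy": 0, "wz": 0}, {"grip": 31, "tx": 0, "ty": 0, "tz": 32, "wx": 0, "wy": 0, "wz": 0}, {"grip": 31, "tx": 0, "ty": 0, "tz": 44, "wx": 0, "wy": 0, "wz": 0}, {"grip": 31, "tx": 0, "ty": 0, "tz": 54, "wx": 0, "wy": 0, "wz": 0}]'

```text
time: 20.35
tool_pos: [0.4642, -0.2163, 0.0903]
tcp_rot: [1.997, 2.42, 0.0]
force: [-0.2, 0.1, -2.0]
finger_gap: 0.0312
finger_force: 6.5
```

Request:
apply_moves --plan '[{"grip": 31, "tx": 0, "ty": 0, "tz": 6, "wx": 0, "wy": 0, "wz": 0}, {"grip": 31, "tx": 0, "ty": 0, "tz": 11, "wx": 0, "wy": 0, "wz": 0}, {"grip": 31, "tx": 0, "ty": 0, "tz": 15, "wx": 0, "wy": 0, "wz": 0}, {"grip": 31, "tx": 0, "ty": 0, "tz": 18, "wx": 0, "wy": 0, "wz": 0}, {"grip": 31, "tx": 0, "ty": 0, "tz": 19, "wx": 0, "wy": 0, "wz": 0}]'

```text
time: 20.98
tool_pos: [0.4644, -0.2164, 0.0721]
tcp_rot: [1.996, 2.419, 0.001]
force: [0.4, -0.2, -1.1]
finger_gap: 0.0311
finger_force: 6.5
```

Request:
apply_moves --plan '[{"grip": 31, "tx": 0, "ty": 0, "tz": 1, "wx": 0, "wy": 0, "wz": 0}, {"grip": 31, "tx": 0, "ty": 0, "tz": 1.7, "wx": 0, "wy": 0, "wz": 0}, {"grip": 31, "tx": 0, "ty": 0, "tz": 1.7, "wx": 0, "wy": 0, "wz": 0}]'

```text
time: 21.35
tool_pos: [0.4645, -0.2165, 0.0706]
tcp_rot: [1.996, 2.419, 0.001]
force: [-0.4, 0.2, -0.2]
finger_gap: 0.0306
finger_force: 6.6
```

Nearly touching the floor, so I'll go down a touch more and then open.

Request:
apply_moves --plan '[{"grip": 31, "tx": 0, "ty": 0, "tz": 0.6, "wx": 0, "wy": 0, "wz": 0}, {"grip": 31, "tx": 0, "ty": 0, "tz": 0.8, "wx": 0, "wy": 0, "wz": 0}, {"grip": 32, "tx": 0, "ty": 0, "tz": 0.8, "wx": 0, "wy": 0, "wz": 0}, {"grip": 36, "tx": 0, "ty": 0, "tz": 0.8, "wx": 0, "wy": 0, "wz": 0}, {"grip": 40, "tx": 0, "ty": 0, "tz": 0.8, "wx": 0, "wy": 0, "wz": 0}]'

```text
time: 21.98
tool_pos: [0.4642, -0.2163, 0.0695]
tcp_rot: [1.997, 2.42, 0.0]
force: [1.0, 0.8, -0.4]
finger_gap: 0.0399
finger_force: 0.0
```

Request:
apply_moves --plan '[{"grip": 46, "tx": 0, "ty": 0, "tz": 0, "wx": 0, "wy": 0, "wz": 0}, {"grip": 46, "tx": 0, "ty": 0, "tz": -10, "wx": 0, "wy": 0, "wz": 0}, {"grip": 46, "tx": 0, "ty": 0, "tz": -30, "wx": 0, "wy": 0, "wz": 0}, {"grip": 46, "tx": 0, "ty": 0, "tz": -60, "wx": 0, "wy": 0, "wz": 0}, {"grip": 46, "tx": 0, "ty": 0, "tz": -95, "wx": 0, "wy": 0, "wz": 0}]'

```text
time: 22.6
tool_pos: [0.4637, -0.2161, 0.166]
tcp_rot: [1.997, 2.42, 0.0]
force: [0.3, -0.3, -0.5]
finger_gap: 0.0459
finger_force: 0.0
```

Request:
apply_moves --plan '[{"grip": 60, "tx": 0, "ty": 0, "tz": -40, "wx": 0, "wy": 0, "wz": 0}, {"grip": 60, "tx": 0, "ty": 0, "tz": -80, "wx": 0, "wy": 0, "wz": 0}, {"grip": 60, "tx": 0, "ty": 0, "tz": -100, "wx": 0, "wy": 0, "wz": 0}, {"grip": 60, "tx": 0, "ty": 0, "tz": -100, "wx": 0, "wy": 0, "wz": 0}]'

```text
time: 23.1
tool_pos: [0.4642, -0.2164, 0.2666]
tcp_rot: [1.994, 2.417, 0.003]
force: [1.4, -0.5, -0.2]
finger_gap: 0.0607
finger_force: 0.0
```

```bash
python3 - <<'E'
from h import *
from station import bot
s=bot.snapshot('side');t=bot.snapshot('top');o=bot.observe();print(o['tool_pos'],o['force'],o['finger_force'],o['time'])
P=[]
for nm,d,w in(('top',t,(296,208,316,230)),('side',s,(236,212,262,230))):
    H=cv2.cvtColor(d['img'],cv2.COLOR_RGB2HSV)
    m=((H[...,1]<130)&(H[...,1]>40)&(H[...,2]>110)&(H[...,0]>15)&(H[...,0]<40)).astype(np.uint8);k=np.zeros_like(m);k[w[1]:w[3],w[0]:w[2]]=m[w[1]:w[3],w[0]:w[2]]
    n,l,st,c=cv2.connectedComponentsWithStats(k);i=1+st[1:,4].argmax() if n>1 else 0;print(nm,c[i],st[i]);P.append(c[i])
print(tri(t,P[0],s,P[1]))
a=ld('side0')['img'].astype(int);b=s['img'].astype(int);print('side diff in stick window',np.abs(a-b)[205:300,225:275].mean(), 'outside e.g. bowl/tub',np.abs(a-b)[245:350,235:370].mean())
E
```

```text
[ 0.46328336 -0.21565911  0.26435819] [-0.42178132 -0.46337315  0.26717807] 0.0 23.2
top [255.5 191.5] [     0      0    512    384 196608]
side [244.9245283  220.66037736] [240 217  11   8  53]
(array([ 0.52431059, -0.08973998,  0.05277302]), np.float64(0.03386208292839183))
side diff in stick window 16.905894736842104 outside e.g. bowl/tub 14.44764256319812
```

```bash
python3 - <<'E'
from h import *
from station import bot
w=bot.snapshot('wrist');s=bot.snapshot('side')
def top(d,u,v,r):
    H=cv2.cvtColor(d['img'],cv2.COLOR_RGB2HSV)
    m=((H[...,1]<130)&(H[...,1]>40)&(H[...,2]>110)&(H[...,0]>15)&(H[...,0]<40)).astype(np.uint8);k=np.zeros_like(m);k[v-r:v+r,u-r:u+r]=m[v-r:v+r,u-r:u+r]
    n,l,st,c=cv2.connectedComponentsWithStats(k);i=1+st[1:,4].argmax();print(c[i],st[i]);return c[i]
u,v=proj(w,(.4605,-.2158,.152)).astype(int);print(u,v)
a=top(w,u,v,20);b=top(s,246,220,9);print(tri(w,a,s,b))
E
```

```text
258 177
[256.26829268 179.3902439 ] [247 170  19  20 369]
[244.87037037 220.68518519] [240 217  11   8  54]
(array([ 0.45833861, -0.21696732,  0.15353774]), np.float64(0.0003973645781621288))
```

The stick's top is back at z=0.153, within 3 mm of where it started. It's fully home and let go, so I'll hand in.

```bash
python3 -c "
from station import bot
print(bot.close_job())"
```

```text
the job is handed in; nothing more can be done
None
```

I took the reading and handed the job in; the hand-in gave no verdict. The trigger was held in for over two seconds at about 7 cm and 45°, let out on target, and the thermometer measures fully home in its holder, let go.

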